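Gauge a gib-head key in the stall's screw gauge

ROBOT

A 6-joint arm with a two-finger parallel gripper is mounted at the origin on the work surface. World frame = base frame: x ahead of the robot, y to its left, z up, the work surface at z = 0. Lengths are in mm, angles in rad, forces in N, time in s.
With the tool pointing down it reaches from about 300 to 775 mm from the base axis. Payload 14.6 kg.
Tool frame: the origin (TCP) lies between the finger pads; the fingertips stand 8 mm ahead of it and the grasp point (between the pads) lies 11 mm behind it; z points along the fingers, y is the direction in which the jaws open and shut (so a half turn about z gives the same grasp; the last joint's range is limited). The gripper opens to 94 mm and grips with 3 to 60 N. Pads are 16 mm wide; open, the fingers measure 119 mm over their backs; the gripper's body (75 mm by 177 mm) begins 78 mm behind the grasp point.
Start: joints at [-1.415, 0.3, 1.521, -0, 1.321, -0.067], TCP at [121.522, -536.397, 213.446] pointing down, gripper open.
Joint ranges: [-3.03, 3.03], [-0.79, 2.21], [0.23, 2.52], [-1.04, 4.18], [0, 3.07], [-2.55, 2.55]. Speed limits (rad/s): [2.22, 2.22, 2.57, 3.14, 3.14, 3.14].

INTERFACE

Orientations are given as [roll, pitch, yaw] about the fixed x, y, z axes, in that order (R = Rz(yaw) Ry(pitch) Rx(roll)).
In Python, from cell import manip gives the robot as it stands. The module is installed in compiled form; this text tells all that it offers.
- The arm moves only by the tool send_rows, never from a script. Its argument "series" is a list that holds one entry, the list of rows, each a list of 5 numbers: the opening, from 0 (shut) to 1 (fully open), then the shift along the tool's x, y, z in mm, then the turn about the tool's z in degrees. In form: [[[gripper, dx, dy, dz, roll], ...]]. A call has 1 to 10 rows; each row is the pose to reach, as a shift and turn from the pose commanded when the call began, along the tool's axes at that moment; what a row does not reach only later rows make up. A row lasts 1/10 s, in which the tool goes at most 50 mm and 8.59 degrees, less where a joint would pass 70% of its speed; a pose out of reach is approached as far as the arm can. A call with a gripper value outside its range is refused whole. The fingers move at their own pace and stop on an object; "newtons" is the grip in N (left out, the last holds). Time passes only in rows, so rows that repeat a pose let the fingers close. It gives the time, the measured TCP pose, the force and the opening at its end, in the units of the state.
- manip.read_state(): the state, without advancing time (a new reading comes with each control period).
- manip.camera(name): name is "side" or "top" or "wrist"; returns a dict with "img" (420x560x3 uint8, red, green, blue), "vfov" (degrees; the focal length in pixels is half the picture's height over the tangent of half this angle, whatever the lens; pixels are square), "cx", "cy" (the principal point, pixels), "pose" (4x4, takes a point from camera to world coordinates); the wrist camera has in their place "T_tool_cam" (4x4, takes a point from camera to tool coordinates, whose origin is the TCP and whose axes are the flange's). Camera axes: x right, y down, z forward; pixel columns grow to the right and rows downward; lengths in mm; the calibration is good to about 2 mm. A picture is of the moment at which its call begins: read the wrist's pose just before it. There is no depth.
- manip.sign_off(): hands the job in, once; it reports no verdict.
Trained networks look in a picture, given as the dict that the camera call returned (one of the last four; its "shot" number tells which), for a name from the list of things; names that differ only in an ending like _2 or _b are one class to them, and where a whole thing is asked for, a point or a joint stands for the part that bears it (a point fixed in the world has none). Each returns a list of dicts, best first, with "conf" (0 to 1); they miss things now and then, are a little off and sometimes report something else, mostly with a low value. They report only what shows in the picture. A call takes as long as a camera call. They do not tell look-alikes from the thing itself.
- manip.find_in(target, picture): "rect" ([left, top, width, height] in pixels, round what is visible of it).
- manip.silhouettes(target, picture): "pixels" (420x560 bool, what is visible of it) and "rect" ([left, top, width, height] in pixels, round what is visible of it).
The state is a dict: "clock": time; "joints": joint angles; "qd": joint speeds; "effort": joint torques, N m; "eef_pos": TCP position; "eef_rot": TCP orientation; "wrist_force": force on the tool from outside, world axes, zero at the start; "moment": the same for the moment, N m; "finger_gap": finger opening in mm.
Only numpy, scipy, OpenCV 4.12 (cv2) and the standard library are available. Lean on these libraries where they do the work, as an engineer would, in place of code of your own. Each camera call takes 0.05 s, during which the arm holds its last target. There are 200 camera calls.

TASK

Gauge the gib-head key: lay it flat on the steel bed of the red screw gauge with its shank under the spindle, then turn the ratchet cap at the very top clockwise until the ratchet slips, and stop there without forcing it on. Leave the key clamped, let go of everything, and leave the hammer, spanner and bearing where they lie.

Things in the scene. Friction and masses are not known exactly. Their poses are not given: they have to be found in the camera images.
- key_head (a point): Centre of the raised head of the gib-head key, a plain steel bar of about 0.17 kg lying loose on the table. Head 22 (x) by 16 (y) by 26 mm (z); this point is 13 mm above the flat underside. z up. Grasp it here, across y (16 mm).
- key: The same gib-head key; origin on the underside below the head's centre. The shank, 16 mm wide (y) and 10 mm thick, runs from the head along +x to x = 119 mm, its underside flush with the head's.
- bed: Flat steel bed of the red screw gauge, 44 mm wide (y), from x = -128 to x = +22 mm; origin on its upper face, exactly under the spindle axis, 35 mm above the table. z up. The key is slid in from the open front (-x), head outside. The spindle above, a round steel bar of 14 mm diameter, starts with its flat tip 14 to 19 mm above the bed (not measured).
- gauge: The gauge's red frame, fixed to the table, axes as the bed's; origin on the table under the spindle axis. Base plate 90 mm wide (y), 18 mm high, x = -120 to 80 mm. Column from x = +42 mm on, 50 mm wide. Its arm carries the spindle, 37 mm and more above the bed.
- jib_front (a point): Front (-x) face of the arm that carries the spindle: 22 mm in front of the spindle axis, 98 mm above the table. A gripper holding the key's head 90 to 95 mm in front of the axis clears it and the drum.
- cap (a point): Centre of the ratchet cap, on the upright spindle axis, 165 mm above the table: knurled dark steel cylinder, 26 mm diameter, 30 mm high, nothing above or beside it. Turning it clockwise from above drives the drum through a ratchet. It stays at its height. Free running takes about 0.19 N m; the ratchet slips at 0.29 N m: then the cap turns on at that steady torque, the drum stands still.
- drum_mid (a point): Centre of the graduated steel drum under the cap, 36 mm diameter, 30 mm high; its top is 15 mm below the cap's centre. Per full turn clockwise the spindle goes down 20 mm; 1.4 to 2.6 rad reach the key. It holds by itself. The worn ratchet slips through 0.9 rad in all, then jams, and turning on overloads the key. Turning the drum itself bypasses the ratchet.
- hammer: Bystander: hammer lying on the table.
- spanner: Bystander: steel spanner lying on the table.
- bearing: Bystander: steel bearing ring, 60 mm outside, 16 mm high, lying on the table.
Not all that is in view belongs to the job. What is shaped like the key but blue is not meant.

How it is judged (in metres and radians):
On the way, in this order (a step that is already met when the one before it is completed fails the run):
1. the key lies flat on the bed with its shank under the spindle, not yet clamped (x of bed in the frame of key_head between 0.03 and 0.114 m and y of bed in the frame of key_head between -0.006 and 0.006 m and z of key_head in the frame of bed below 0.016 m and angle between key_head's own z axis and vertical below 0.05 rad and contact force between the fingers and key below 0.1 N), for 0.2 s.
2. the spindle clamps the key with the force at which the ratchet slips (over 20 N on the bed) (contact force between key and bed above 20 N), for 0.2 s.
At the end, for the whole second after the job is handed in: The key lies flat (within 0.05 rad) on the bed, the spindle axis over the shank, 30 to 114 mm from the head centre and within 6 mm of the centre line, clamped on the bed with more than 20 N (the ratchet slips at about 32 N) (x of bed in the frame of key_head between 0.03 and 0.114 m and y of bed in the frame of key_head between -0.006 and 0.006 m and z of key_head in the frame of bed below 0.016 m and angle between key_head's own z axis and vertical below 0.05 rad and contact force between key and bed above 20 N); the robot touches nothing.
It fails at once if while the gauge is being turned, the key is squeezed on the bed with more than 60 N: the screw was forced past the ratchet's slip (contact force between key and bed above 60 N and contact force between the fingers and gauge above 0.5 N).
It fails at once if a bystander is moved by more than 20 mm (distance of any of hammer, spanner, bearing from where it was at the start of the episode above 0.02 m).
It also fails if it takes over 67 s, if anything falls off the work surface, if the arm or the gripper's body presses on something with over 40 N, if the wrist force passes 120 N, or if a joint passes its speed limit or range.

## Working session

There is one attempt and no reset: what is moved stays moved. The work goes in short steps, Python scripts to look and compute and a tool call to move; the robot and the scene stay as the last step left them, time stands still between calls to the robot, and variables do not carry over. Pictures are saved under pics/ and viewed, about 8 in all and at most 12, crops included, and the job is handed in when it is done.

Besides the shell and the picture viewer there is one more tool, called by a JSON object that holds its "api" and its "payload", one argument or row to a line. send_rows: Moves the arm, as the interface text tells. Its arguments: {"type":"object","properties":{"series":{"type":"array"},"newtons":{"type":"number"}},"required":["series"]}

```bash
mkdir -p pics; ls; cat > h.py <<'E'
import numpy as np, cv2
from cell import manip
from scipy.spatial.transform import Rotation as R
def save(p,n): cv2.imwrite('pics/'+n,p['img'][:,:,::-1])
def pose(p,st=None):
    if 'pose' in p: return np.array(p['pose'])
    T=np.eye(4);T[:3,:3]=R.from_euler('xyz',st['eef_rot']).as_matrix();T[:3,3]=st['eef_pos']
    return T@np.array(p['T_tool_cam'])
def f(p): return p['img'].shape[0]/2/np.tan(np.radians(p['vfov'])/2)
def ray(p,uv,z,st=None):
    T=pose(p,st);d=T[:3,:3]@np.array([(uv[0]-p['cx'])/f(p),(uv[1]-p['cy'])/f(p),1])
    return T[:3,3]+d*(z-T[2,3])/d[2]
def proj(p,X,st=None):
    T=pose(p,st);c=T[:3,:3].T@(np.array(X,float)-T[:3,3]);return c[:2]/c[2]*f(p)+[p['cx'],p['cy']]
E
python3 - <<'E'
from h import *
st=manip.read_state();print(st)
for n in ['top','side']:
    p=manip.camera(n);save(p,n+'0.png');print(n,p['vfov'],p['cx'],p['cy'],np.round(p['pose'],3).tolist())
    for t in ['key','key_head','bed','gauge','cap','drum_mid','hammer','spanner','bearing']:
        print(t,[(np.round(d['rect']).tolist(),round(d['conf'],2)) for d in manip.find_in(t,p)])
E
```

```text
pics
{'clock': 0.0, 'joints': array([-1.41455869e+00,  3.00501590e-01,  1.52159151e+00,  2.64215552e-05,
        1.32070646e+00, -6.66140528e-02]), 'qd': array([ 0.00016723, -0.00060872, -0.00096145,  0.00046374, -0.00127276,
        0.00033654]), 'effort': array([-1.53592387e-04, -5.31811166e+01, -3.52736771e+01,  7.08374265e-02,
        2.43608822e-02, -9.29064868e-05]), 'eef_pos': array([ 121.51210102, -536.14288143,  212.86519436]), 'eef_rot': array([-3.14039013e+00, -1.05871916e-04,  2.22845075e-01]), 'wrist_force': array([-0.76689732,  0.65529731, -0.18881651]), 'moment': array([-0.00250487, -0.05668707,  0.04780296]), 'finger_gap': 94.0310555441594}
top 46.232973732370844 279.34784934512595 204.4745974549634 [[0.02, -0.995, 0.098, 424.177], [-1.0, -0.019, 0.009, 1.295], [-0.007, -0.098, -0.995, 1538.317], [0.0, 0.0, 0.0, 1.0]]
key [([326.0, 192.0, 18.0, 40.0], 0.8), ([298.0, 263.0, 42.0, 19.0], 0.75)]
key_head [([298.0, 261.0, 41.0, 20.0], 0.81), ([326.0, 192.0, 17.0, 37.0], 0.52)]
bed [([268.0, 198.0, 26.0, 36.0], 0.7), ([367.0, 133.0, 73.0, 52.0], 0.26)]
gauge [([252.0, 164.
[... 195 characters left out ...]
er [([135.0, 238.0, 42.0, 43.0], 0.61)]
bearing [([313.0, 135.0, 15.0, 13.0], 0.65)]
side 55.69098406899772 279.42700725275057 209.6765788305741 [[0.999, -0.015, 0.035, 558.26], [-0.038, -0.519, 0.854, -860.92], [0.005, -0.855, -0.519, 646.346], [0.0, 0.0, 0.0, 1.0]]
key [([179.0, 255.0, 19.0, 43.0], 0.65), ([237.0, 278.0, 51.0, 18.0], 0.56)]
key_head [([180.0, 256.0, 17.0, 44.0], 0.84), ([239.0, 277.0, 54.0, 22.0], 0.69)]
bed [([235.0, 228.0, 59.0, 24.0], 0.94)]
gauge []
cap [([239.0, 181.0, 77.0, 78.0], 0.71)]
drum_mid [([237.0, 181.0, 76.0, 78.0], 0.85)]
hammer [([306.0, 314.0, 86.0, 106.0], 0.83), ([235.0, 183.0, 81.0, 79.0], 0.63)]
spanner []
bearing [([343.0, 264.0, 24.0, 20.0], 0.61)]
```

```bash
python3 - <<'E'
import cv2
a=cv2.imread('pics/top0.png');b=cv2.imread('pics/side0.png')
a=cv2.resize(a[120:300,200:460],None,fx=3,fy=3,interpolation=3);cv2.imwrite('pics/top0c.png',a[:540,:780])
b=cv2.resize(b[150:350,150:400],None,fx=3,fy=3,interpolation=3);cv2.imwrite('pics/side0c.png',b)
E
```

```text
(no output)
```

View pics/top0c.png

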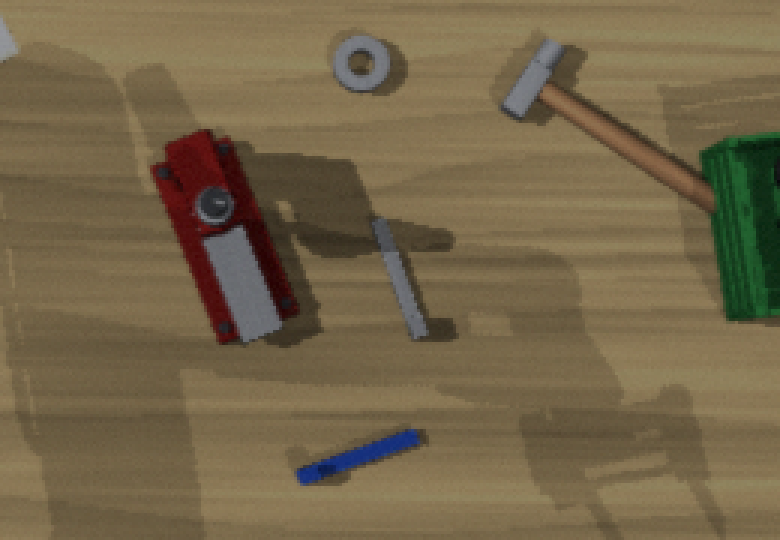

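View pics/side0c.png

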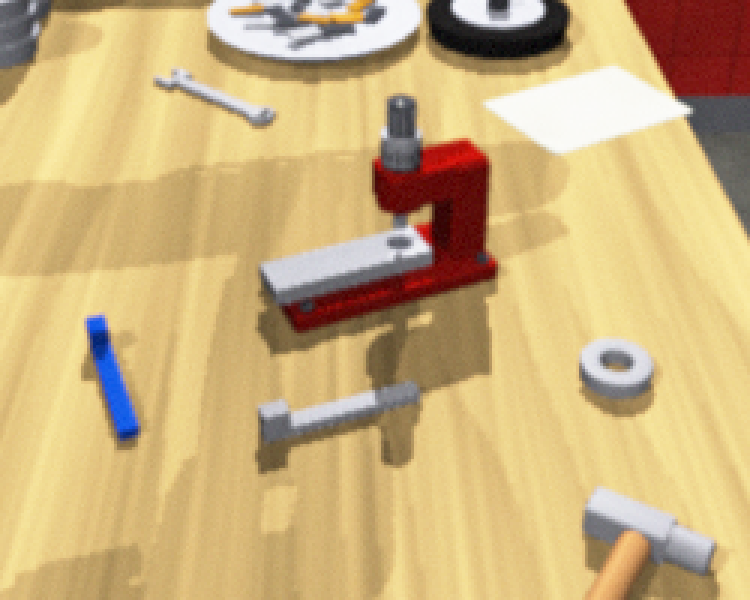

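The steel key lies with its head at top-image (339,231) and its tail at (327,194). The blue look-alike at about (320,272) is excluded by colour. The gauge cap is at (271,188), and the bed's front is at about (285,231). Next I'll measure these.

```bash
python3 - <<'E'
from h import *
t=manip.camera('top');s=manip.camera('side')
print('key head top z26',ray(t,(339.3,229.5),26),'tail z10',ray(t,(326.5,194.5),10))
print('side head top z26',ray(s,(150+274/3,150+409/3),26),'tail z10',ray(s,(150+400/3,150+387/3),10))
for p,c in ((t,'top'),(s,'side')):
    for n in ['key','bed','cap']:
        for d in manip.silhouettes(n,p)[:2]:
            ys,xs=np.nonzero(d['pixels']);print(c,n,d['conf'],cv2.minAreaRect(np.c_[xs,ys].astype(np.float32)))
print('cap top',ray(t,(200+215/3,120+203/3),180),'side',ray(s,(150+401/3,150+100/3),180))
# bed corners top
for uv in [(203,240),(240,226),(283,328),(243,343)]: print('bed',ray(t,(200+uv[0]/3,120+uv[1]/3),35))
for uv in [(258,265),(278,302)]: print('bed side front',ray(s,(150+uv[0]/3,150+uv[1]/3),35))
E
```

```text
key head top z26 [ 499.12673207 -170.9995368    26.        ] tail z10 [ 608.51782179 -131.94748658   10.        ]
side head top z26 [ 500.52422228 -173.62146427   26.        ] tail z10 [ 598.46628272 -133.360573     10.        ]
top key 0.8 ((318.8170471191406, 271.5177307128906), (5.609984874725342, 41.20437240600586), 69.22774505615234)
top key 0.59 ((332.3377990722656, 212.5597686767578), (41.78096389770508, 7.161039352416992), 69.775146484375)
top bed 0.61 ((280.594482421875, 214.1950225830078), (36.764678955078125, 13.795065879821777), 68.5522689819336)
top cap 0.57 ((274.25311279296875, 197.9203643798828), (71.30159759521484, 29.079225540161133), 68.5870361328125)
side key 0.77 ((262.2059326171875, 284.8235778808594), (13.339459419250488, 54.813053131103516), 75.96376037597656)
side key 0.77 ((186.47874450683594, 275.1466369628906), (42.296478271484375, 7.821538925170898), 74.2913589477539)
side bed 0.76 ((264.91180419921875, 237.64707946777344), (15.279744148254395, 56.26826477050781), 75.96376037597656)
side cap 0.92 ((282.6230773925781, 231.484619140625), (64.02523803710938, 85.95169830322266), 37.87498474121094)
side cap 0.24 ((348.5478210449219, 373.164794921875), (45.444061279296875, 115.35945129394531), 20.99871826171875)
cap top [604.21320146  35.61990596 180.        ] side [605.38826811  35.64816889 180.        ]
bed [584.98047567  50.74943461  35.        ]
bed [600.15294657  13.13358362  35.        ]
bed [496.46447349 -32.74148043  35.        ]
bed [480.39905555   7.67905239  35.        ]
bed side front [479.08132051   3.11482728  35.        ]
bed side front [498.92155787 -51.32848031  35.        ]
```

{"api": "send_rows", "payload": {
  "series": [
    [[1, 40, -25, 0, -1], [1, 88, -55, 0, -2], [1, 132, -82, 0, -3], [1, 176, -110, 0, -4], [1, 220, -137, 0, -5], [1, 264, -164, 0, -6], [1, 308, -192, 0, -7.3], [1, 352, -219, 0, -7.3], [1, 396, -246, 0, -7.3], [1, 440, -273, 0, -7.3]]
  ]
}}

```text
clock: 2.4
eef_pos: [476.8, -185.6, 213.7]
eef_rot: [3.141, -0.0, 0.35]
wrist_force: [0.7, 0.2, -0.1]
finger_gap: 94.3
```

{"api": "send_rows", "payload": {
  "series": [
    [[1, 0, 0, 0, 0], [1, 0, 0, 0, 0], [1, 0, 0, 0, 0]]
  ]
}}

```text
clock: 2.7
eef_pos: [475.0, -188.0, 213.4]
eef_rot: [-3.142, 0.0, 0.349]
wrist_force: [0.5, 0.2, 0.4]
finger_gap: 94.1
```

```bash
cat > w.py <<'E'
import sys
from h import *
n=sys.argv[1]
st=manip.read_state();p=manip.camera('wrist');save(p,n)
print(st['clock'],st['eef_pos'],st['eef_rot'],st['finger_gap'],p['vfov'],p['cx'],p['cy'],np.round(pose(p,st),3).tolist())
for t in sys.argv[2:]:
    for d in manip.silhouettes(t,p)[:2]:
        ys,xs=np.nonzero(d['pixels']);print(t,d['conf'],d['rect'],cv2.minAreaRect(np.c_[xs,ys].astype(np.float32)))
import pickle;pickle.dump((st,{k:v for k,v in p.items()}),open('w.pkl','wb'))
E
python3 w.py w1.png key key_head bed cap
```

```text
2.7 [ 474.98463643 -188.03345862  213.42005942] [-3.14157847e+00  2.33170758e-04  3.49436626e-01] 94.10467398361973 66.24644358611488 281.93515083176544 204.10496007266337 [[0.343, -0.899, -0.272, 553.479], [-0.939, -0.328, -0.101, -158.704], [0.002, 0.29, -0.957, 383.94], [0.0, 0.0, 0.0, 1.0]]
key 0.69 [265.5, 46.1, 22.5, 121.8] ((275.1930847167969, 105.49212646484375), (123.11705017089844, 15.48763656616211), 89.34893798828125)
key 0.66 [136.6, 231.6, 113.7, 19.1] ((193.0, 241.0), (18.0, 108.0), 90.0)
key_head 0.9 [267.9, 46.1, 14.8, 120.6] ((275.4999694824219, 105.49998474121094), (14.999998092651367, 122.99998474121094), 0.0)
key_head 0.87 [139.6, 232.4, 109.0, 18.5] ((193.5, 241.5), (19.0, 107.0), 90.0)
bed 0.88 [85.0, 1.9, 72.1, 118.0] ((120.54667663574219, 58.53945541381836), (126.09078979492188, 52.01374435424805), 81.40408325195312)
cap 0.6 [71.6, 1.6, 107.9, 119.9] ((127.52182006835938, 56.33518600463867), (128.91458129882812, 92.32296752929688), 80.83765411376953)
cap 0.26 [266.9, 43.3, 18.3, 124.9] ((274.9999694824219, 105.49998474121094), (122.99998474121094, 13.999998092651367), 90.0)
```

View pics/w1.png

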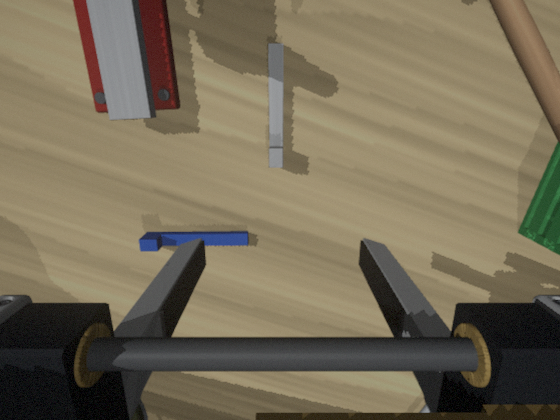

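Close view: the steel key has its head at (275,157) and its shank end at (275,43). The blue key is at (193,241) and I'm leaving it alone. The bed front edge runs (110,119) to (155,117).

```bash
python3 - <<'E'
from h import *;import pickle
st,p=pickle.load(open('w.pkl','rb'))
a=ray(p,(275.5,148),26,st);b=ray(p,(275.5,167),26,st);c=ray(p,(275.5,43.5),10,st)
print(a,b,c,np.linalg.norm(a-b),np.linalg.norm((c-(a+b)/2)[:2]),np.arctan2(*((c-b)[1::-1])))
h=(a+b)/2;print('head',h)
# bed edges
L1,L2=ray(p,(110,119),35,st),ray(p,(88,5),35,st)
R1,R2=ray(p,(152,117),35,st),ray(p,(130,5),35,st)
for v,w in((L1,L2),(R1,R2)):print(v,w,np.arctan2(*((w-v)[1::-1])))
print('width',np.linalg.norm(L1-R1))
d=p['img'];cv2.imwrite('pics/w1c.png',cv2.resize(np.hstack([d[0:180,60:190],d[20:180,240:310][:180] if 0 else np.pad(d[10:190,240:310],((0,0),(0,0),(0,0)))]),None,fx=3.3,fy=3.3,interpolation=3)[:,:,::-1])
E
```

```text
[ 510.17574138 -167.72280821   26.        ] [ 490.24878882 -174.87933465   26.        ] [ 611.17220336 -131.15911142   10.        ] 21.17307981482216 117.99781714897156 0.34692972200814776
head [ 500.2122651  -171.30107143   26.        ]
[480.13211224   5.55924011  35.        ] [577.23309299  46.04963932  35.        ] 0.3950688829675352
[497.2138113 -35.2660895  35.       ] [590.98867971   8.49559362  35.        ] 0.4366278416948244
width 44.25485262320608
```

View pics/w1c.png

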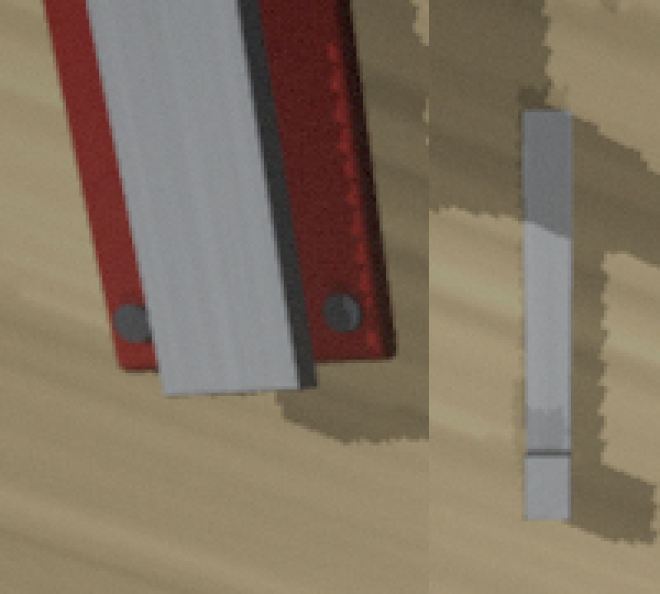

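{"api": "send_rows", "payload": {
  "series": [
    [[1, 15, -4, 30, 0], [1, 29.6, -7.3, 70, 0], [1, 29.6, -7.3, 110, 0], [1, 29.6, -7.3, 145, 0], [1, 29.6, -7.3, 170, 0], [1, 29.6, -7.3, 185, 0], [1, 29.6, -7.3, 195, 0], [1, 29.6, -7.3, 202, 0], [1, 29.6, -7.3, 202, 0], [1, 29.6, -7.3, 202, 0]]
  ]
}}

```text
clock: 3.95
eef_pos: [501.2, -170.5, 12.1]
eef_rot: [3.141, -0.001, 0.35]
wrist_force: [1.0, -0.1, -0.0]
finger_gap: 94.4
```

```bash
python3 w.py w2.png key_head
```

```text
3.95 [ 501.18597856 -170.54832973   12.11458076] [ 3.14093729e+00 -7.42451453e-04  3.50048189e-01] 94.39688731108818 66.24644358611488 281.93515083176544 204.10496007266337 [[0.344, -0.899, -0.271, 579.467], [-0.939, -0.329, -0.102, -141.12], [0.003, 0.289, -0.957, 182.717], [0.0, 0.0, 0.0, 1.0]]
key_head 0.78 [137.2, 376.3, 92.5, 31.7] ((184.5, 391.0), (30.0, 93.0), 90.0)
key_head 0.63 [266.8, 34.1, 32.7, 253.9] ((282.5, 160.5), (253.0, 31.0), 90.0)
```

View pics/w2.png

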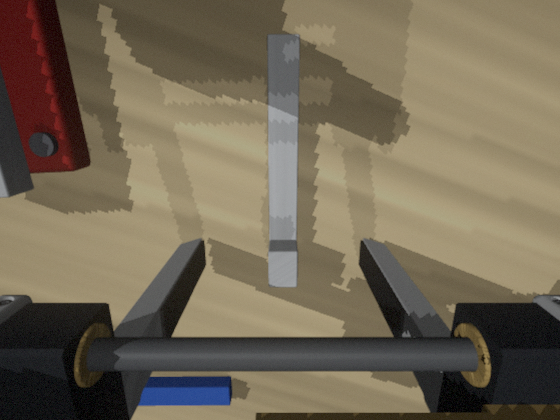

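The head lies centred between the open fingers, at (283,268). I'll close on it.

```bash
python3 - <<'E'
from h import *;import pickle
st,p=pickle.load(open('w.pkl','rb'))
a=ray(p,(283,251),26,st);b=ray(p,(283,286),26,st);print(a,b,(a+b)/2,np.linalg.norm(a-b),ray(p,(283.5,35),10,st))
E
```

```text
[ 510.8909285  -167.28670246   26.        ] [ 491.11220628 -174.55491991   26.        ] [ 501.00156739 -170.92081119   26.        ] 21.071896868086267 [ 611.1542151  -130.79876302   10.        ]
```

{"api": "send_rows", "payload": {
  "series": [
    [[0.1, 0, 0, 0, 0], [0.1, 0, 0, 0, 0], [0.1, 0, 0, 0, 0], [0.1, 0, 0, 0, 0], [0.1, 0, 0, 0, 0], [0.1, 0, 0, 0, 0], [0, 0, 0, 0, 0], [0, 0, 0, 0, 0], [0, 0, 0, 0, 0], [0, 0, 0, 0, 0]]
  ],
  "newtons": 40
}}

```text
clock: 5.05
eef_pos: [500.9, -170.3, 11.5]
eef_rot: [-3.142, -0.0, 0.35]
wrist_force: [-0.1, -0.2, 0.6]
finger_gap: 17.1
```

{"api": "send_rows", "payload": {
  "series": [
    [[0, 0, 0, -10, 0], [0, 0, 0, -35, 0], [0, 0, 0, -70, 0], [0, -2, -20, -100, 0], [0, -5, -60, -100, -2], [0, -9, -100, -100, -3.7], [0, -12, -130, -100, -3.7], [0, -12, -146.4, -100, -3.7], [0, -12, -146.4, -100, -3.7], [0, -12, -146.4, -100, -3.7]]
  ]
}}

```text
clock: 6.05
eef_pos: [439.6, -37.1, 112.0]
eef_rot: [3.141, -0.001, 0.415]
wrist_force: [-0.0, -0.8, -1.9]
finger_gap: 15.5
```

```bash
python3 w.py w3.png bed key_head
```

```text
6.05 [439.63547274 -37.12627024 111.98272357] [ 3.14102897e+00 -5.75718967e-04  4.15436500e-01] 15.520184491462013 66.24644358611488 281.93515083176544 204.10496007266337 [[0.405, -0.876, -0.264, 515.873], [-0.914, -0.387, -0.119, -2.565], [0.003, 0.289, -0.957, 282.571], [0.0, 0.0, 0.0, 1.0]]
bed 0.93 [248.5, 2.1, 65.6, 147.6] ((280.0, 73.99998474121094), (65.99998474121094, 147.99996948242188), -0.0)
key_head 0.97 [265.9, 287.4, 124.5, 30.3] ((326.5, 301.0), (28.0, 121.0), 90.0)
key_head 0.62 [264.5, 34.0, 35.5, 251.4] ((282.4383239746094, 158.99368286132812), (252.1121063232422, 31.889562606811523), 89.74760437011719)
```

View pics/w3.png

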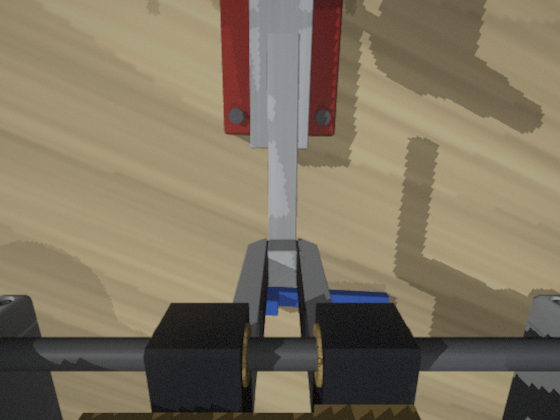

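The key is held straight with its tail at (282,34). The bed sits behind it with its front edge at row 148, columns 250 to 308, almost symmetric about the key. I'll measure the offset.

```bash
python3 - <<'E'
from h import *;import pickle
st,p=pickle.load(open('w.pkl','rb'))
g=cv2.cvtColor(p['img'],cv2.COLOR_RGB2HSV)
for r in (5,15,25,100,110,120,130,140):
    s=g[r,:,1].astype(int); m=np.nonzero(s[200:360]<60)[0]+200
    print(r,m.min(),m.max(),[p['img'][r,c].tolist() for c in (m.max()-1,)])
T=np.array(st['eef_pos']);y=st['eef_rot'][2];Rz=np.array([[np.cos(y),np.sin(y)],[-np.sin(y),np.cos(y)]])
loc=lambda q:Rz@(q-T)[:2]
uw=T[2]-11.5
for r,l,rr in ((10,249,313),(145,250.5,306.5)): print(r,loc(ray(p,(l,r),35,st)),loc(ray(p,(rr,r),35,st)))
print('cap',loc(np.array([604.5,35.6,180])),'bed front row148',loc(ray(p,(279,148),35,st)))
print('tail',loc(ray(p,(282.5,34),uw+10,st)),'head step',loc(ray(p,(283,251),uw+26,st)))
E
```

```text
5 249 313 [[131, 133, 136]]
15 249 312 [[131, 132, 134]]
25 249 312 [[123, 125, 128]]
100 250 309 [[138, 140, 141]]
110 231 325 [[64, 56, 58]]
120 231 329 [[85, 84, 88]]
130 250 308 [[136, 138, 140]]
140 250 307 [[152, 154, 155]]
10 [146.64145933  22.68267086] [146.71950068 -20.81573941]
145 [55.84579564 24.12439323] [ 55.88294589 -18.50751834]
cap [1.80192738e+02 2.62543325e-03] bed front row148 [53.59813765  2.43577574]
tail [117.2663411   0.1865487] head step [10.54895355 -0.18870144]
```

{"api": "send_rows", "payload": {
  "series": [
    [[0, 0, -1, 20, 1], [0, 0, -1.9, 40, 1], [0, 0, -1.9, 54, 1], [0, 0, -1.9, 61, 1], [0, 0, -1.9, 63, 1], [0, 0, -1.9, 63, 1], [0, 0, -1.9, 63, 1]]
  ]
}}

```text
clock: 6.9
eef_pos: [439.0, -35.4, 49.1]
eef_rot: [3.141, -0.001, 0.397]
wrist_force: [0.1, 0.3, -2.4]
finger_gap: 15.8
```

```bash
python3 - <<'E'
from h import *
p=manip.camera('side');save(p,'s1.png')
c=p['img'][170:270,200:340];cv2.imwrite('pics/s1c.png',cv2.resize(c,None,fx=5,fy=5,interpolation=3)[:,:,::-1])
E
```

```text
(no output)
```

View pics/s1c.png

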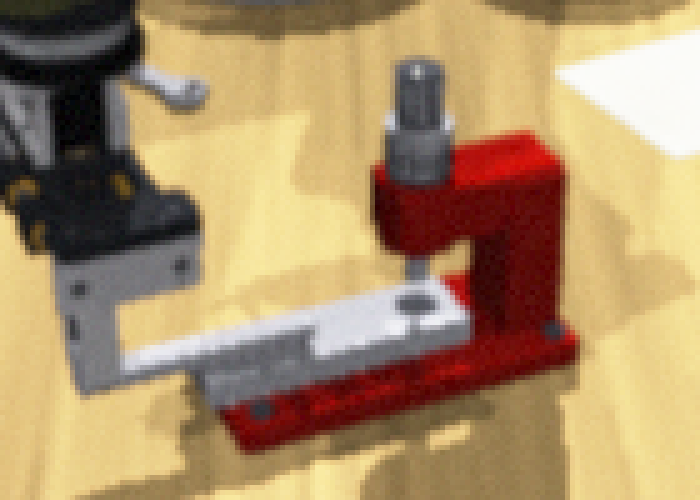

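The key hovers level over the bed, and its shank points at the spindle tip at crop (415,270). Sliding it in.

{"api": "send_rows", "payload": {
  "series": [
    [[0, 12, 0, 0, 0], [0, 24, 0, 0, 0], [0, 36, 0, 0, 0], [0, 46, 0, 0.5, 0], [0, 54, 0, 0.5, 0], [0, 62, 0, 0.5, 0], [0, 70, 0, 0.5, 0], [0, 78, 0, 0.5, 0], [0, 86, 0, 0.5, 0], [0, 90, 0, 0.5, 0]]
  ]
}}

```text
clock: 7.95
eef_pos: [522.3, -0.1, 48.0]
eef_rot: [3.142, -0.0, 0.397]
wrist_force: [0.3, -0.1, -1.8]
finger_gap: 15.7
```

{"api": "send_rows", "payload": {
  "series": [
    [[0, 0, 0, 0, 0], [0, 0, 0, 0.7, 0], [0, 0, 0, 1.2, 0], [0, 0, 0, 1.6, 0], [0, 0, 0, 1.8, 0], [0, 0, 0, 1.8, 0]]
  ]
}}

```text
clock: 8.55
eef_pos: [521.4, -0.5, 46.8]
eef_rot: [3.142, 0.0, 0.397]
wrist_force: [-4.4, -0.3, 7.7]
finger_gap: 15.8
```

{"api": "send_rows", "payload": {
  "series": [
    [[0.3, 0, 0, 0, 0], [0.5, 0, 0, 0, 0], [0.6, 0, 0, 0, 0], [0.6, 0, 0, 0, 0], [0.6, 0, 0, 0, 0], [0.6, 0, 0, 0, 0]]
  ]
}}

```text
clock: 9.15
eef_pos: [521.6, -0.4, 46.1]
eef_rot: [-3.142, 0.0, 0.397]
wrist_force: [-0.4, -0.2, -1.0]
finger_gap: 56.1
```

```bash
python3 w.py w4.png key_head; python3 - <<'E'
from h import *
p=manip.camera('side')
a=cv2.resize(p['img'][170:270,200:330],None,fx=4,fy=4,interpolation=3)
import cv2 as c
b=c.imread('pics/w4.png')[:,:,::-1][:300,180:380]
b=c.resize(b,(266,400));c.imwrite('pics/c4.png',np.hstack([a,b])[:,:,::-1])
E
```

```text
9.15 [ 5.21572622e+02 -3.63964273e-01  4.61286047e+01] [-3.14158611e+00  1.89000270e-05  3.97372406e-01] 56.07942965807245 66.24644358611488 281.93515083176544 204.10496007266337 [[0.388, -0.882, -0.266, 598.549], [-0.922, -0.371, -0.114, 32.741], [0.002, 0.29, -0.957, 216.667], [0.0, 0.0, 0.0, 1.0]]
key_head 0.69 [265.5, 155.7, 33.5, 130.7] ((282.0, 220.5), (135.0, 30.0), 90.0)
```

View pics/c4.png

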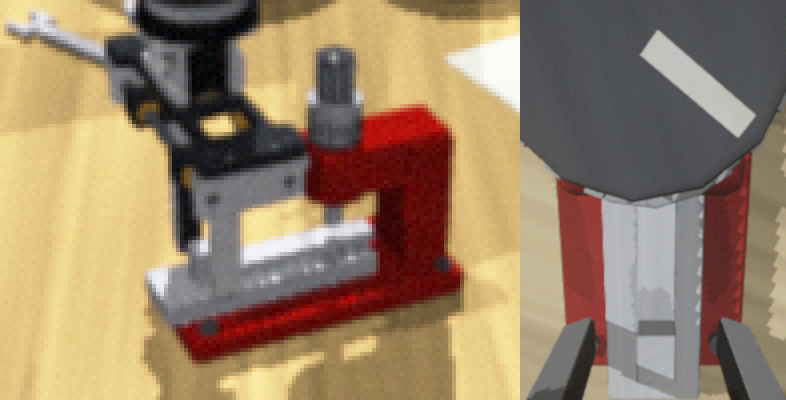

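The key lies flat and centred on the bed with its head released. Now I'll lift straight up, which also puts the wrist camera over the cap.

{"api": "send_rows", "payload": {
  "series": [
    [[0.6, 0, 0, -15, 0], [0.6, 0, 0, -45, 0], [0.6, 0, 0, -80, 0], [0.6, 0, 0, -115, 0], [0.6, 0, 0, -145, 0], [0.6, 0, 0, -170, 0], [0.6, 0, 0, -180, 0], [0.6, 0, 0, -180, 0], [0.6, 0, 0, -180, 0]]
  ]
}}

```text
clock: 10.2
eef_pos: [521.2, -0.3, 224.8]
eef_rot: [-3.141, 0.002, 0.397]
wrist_force: [0.0, -0.4, -0.8]
finger_gap: 56.6
```

```bash
python3 w.py w5.png cap drum_mid key_head; python3 - <<'E'
import cv2
b=cv2.imread('pics/w5.png');cv2.imwrite('pics/w5c.png',cv2.resize(b[0:300,180:380],None,fx=2,fy=2,interpolation=3))
E
```

```text
10.2 [ 5.21196144e+02 -3.49424761e-01  2.24791711e+02] [-3.14081743e+00  1.50902516e-03  3.97302912e-01] 56.6324231739324 66.24644358611488 281.93515083176544 204.10496007266337 [[0.388, -0.882, -0.268, 598.461], [-0.922, -0.371, -0.114, 32.728], [0.001, 0.291, -0.957, 395.203], [0.0, 0.0, 0.0, 1.0]]
cap 0.6 [238.8, 2.8, 86.2, 213.0] ((280.5, 106.0), (212.0, 85.0), 90.0)
drum_mid 0.86 [238.7, 2.0, 88.9, 211.5] ((280.5, 106.0), (212.0, 85.0), 90.0)
key_head 0.92 [266.9, 299.5, 75.5, 22.2] ((303.0, 309.5), (21.0, 76.0), 90.0)
key_head 0.67 [274.2, 121.9, 16.3, 77.6] ((282.0, 161.0), (76.0, 14.0), 90.0)
```

View pics/w5c.png

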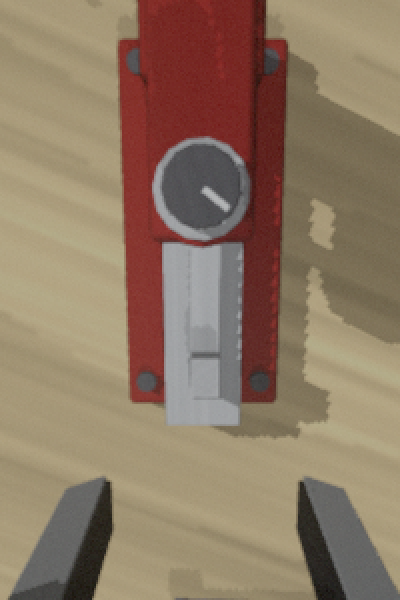

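The dark cap disc is centred at crop (202,186), i.e. image (281,93), with its mark pointing lower right. The key sits straight beneath it.

```bash
python3 - <<'E'
from h import *;import pickle
st,p=pickle.load(open('w.pkl','rb'))
g=cv2.GaussianBlur(p['img'],(3,3),0);hsv=cv2.cvtColor(g,cv2.COLOR_RGB2HSV)
m=((hsv[...,2]<125)&(hsv[...,1]<60)).astype(np.uint8);m[:,:250]=0;m[:,315:]=0;m[:60]=0;m[125:]=0
n,l,s,c=cv2.connectedComponentsWithStats(m);i=1+s[1:,4].argmax();print(s[i],c[i])
cn=max(cv2.findContours((l==i).astype(np.uint8),0,1)[0],key=cv2.contourArea);print(cv2.minEnclosingCircle(cn))
for uv in ((281,93),cv2.minEnclosingCircle(cn)[0]):
    q=ray(p,uv,180,st);d=q-st['eef_pos'];y=st['eef_rot'][2]
    print(q,'tool dx',d[0]*np.cos(y)+d[1]*np.sin(y),'dy',d[0]*np.sin(y)-d[1]*np.cos(y))
print(ray(p,(260.5,93),180,st),ray(p,(301.5,93),180,st))
E
```

```text
[ 261   72   44   48 1509] [282.3638171   93.83697813]
((282.0014343261719, 94.9877700805664), 24.198833465576172)
[605.62562508  36.10944531 180.        ] tool dx 91.96022524837552 dy -0.9504826467822554
[604.77352848  35.06345086 180.        ] tool dx 90.7697707103632 dy -0.3156669381575625
[600.5949183   48.05814614 180.        ] [610.65704868  24.1590419  180.        ]
```

{"api": "send_rows", "payload": {
  "series": [
    [[0.6, 10, 0, 0, -8], [0.6, 22, 0, 0, -16], [0.6, 36, 0, 0, -24], [0.6, 50, -0.3, 0, -32], [0.6, 64, -0.7, 0, -40], [0.6, 76, -0.7, 0, -48], [0.6, 86, -0.7, 0, -56], [0.6, 91.5, -0.7, 0, -64], [0.6, 91.5, -0.7, 0, -72], [0.6, 91.5, -0.7, 0, -80]]
  ]
}}

```text
clock: 11.4
eef_pos: [605.6, 35.8, 225.2]
eef_rot: [-3.14, -0.0, 1.799]
wrist_force: [-0.4, 0.1, -0.5]
finger_gap: 56.3
```

{"api": "send_rows", "payload": {
  "series": [
    [[0.6, 0, 0, 0, -8], [0.6, 0, 0, 0, -16], [0.6, 0, 0, 0, -24], [0.6, 0, 0, 0, -32], [0.6, 0, 0, 0, -40], [0.6, 0, 0, 0, -48], [0.6, 0, 0, 0, -56], [0.6, 0, 0, 0, -64], [0.6, 0, 0, 0, -72], [0.6, 0, 0, 0, -80]]
  ]
}}

```text
clock: 12.4
eef_pos: [605.5, 35.7, 225.3]
eef_rot: [3.141, -0.001, -3.088]
wrist_force: [-0.0, 0.5, -0.6]
finger_gap: 56.5
```

{"api": "send_rows", "payload": {
  "series": [
    [[0.6, 0, 0, 0, -8], [0.6, 0, 0, 0, -16], [0.6, 0, 0, 0, -24], [0.6, 0, 0, 0, -32], [0.6, 0, 0, 0, -40], [0.6, 0, 0, 0, -43], [0.6, 0, 0, 0, -43], [0.6, 0, 0, 0, -43]]
  ]
}}

```text
clock: 13.2
eef_pos: [605.6, 35.7, 225.7]
eef_rot: [3.141, -0.0, -2.345]
wrist_force: [0.1, 0.3, -0.4]
finger_gap: 56.6
```

```bash
python3 w.py w6.png; python3 - <<'E'
from h import *;import pickle
st,p=pickle.load(open('w.pkl','rb'));print(st['joints'])
b=cv2.imread('pics/w6.png');cv2.imwrite('pics/w6c.png',cv2.resize(b[120:330,180:390],None,fx=2.8,fy=2.8,interpolation=3))
for X in ([605.3,35.8,180],[*st['eef_pos'][:2],180]):print(proj(p,X,st))
E
```

```text
13.2 [605.59438214  35.66811227 225.67351111] [ 3.14108409e+00 -4.97847008e-04 -2.34478558e+00] 56.561355790206115 66.24644358611488 281.93515083176544 204.10496007266337 [[-0.716, 0.668, 0.202, 545.142], [0.698, 0.686, 0.205, -24.742], [-0.001, 0.288, -0.958, 396.256], [0.0, 0.0, 0.0, 1.0]]
[-1.53815871e-03  4.19470772e-01  1.33123416e+00 -1.66394369e-06
  1.39159940e+00 -2.36914114e+00]
[281.17456892 231.08158585]
[280.75401767 231.22546359]
```

View pics/w6c.png

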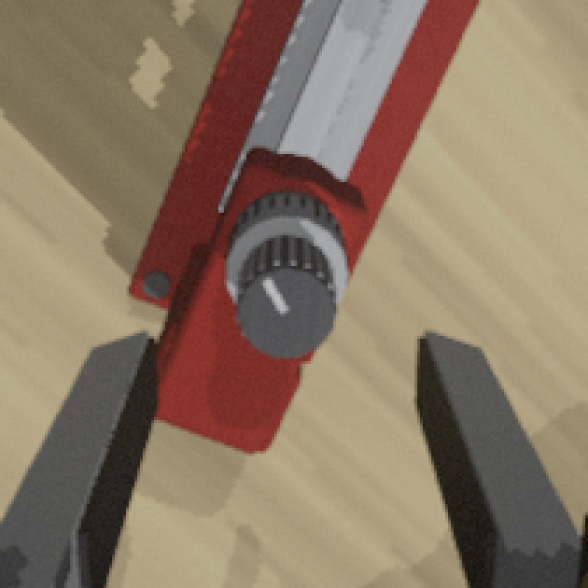

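The cap disc is at image (282,231), against a predicted (281,231), so I'm within about 1 mm. Descending around the cap, with the tips staying above the drum, and then gripping.

{"api": "send_rows", "payload": {
  "series": [
    [[0.6, 0, 0.6, 20, 0], [0.6, 0, 0.6, 40, 0], [0.6, 0, 0.6, 54, 0], [0.6, 0, 0.6, 60, 0], [0.6, 0, 0.6, 61.5, 0], [0.6, 0, 0.6, 61.5, 0]]
  ]
}}

```text
clock: 13.85
eef_pos: [605.5, 36.1, 165.2]
eef_rot: [-3.141, 0.0, -2.343]
wrist_force: [-0.2, -0.3, -1.1]
finger_gap: 56.2
```

{"api": "send_rows", "payload": {
  "series": [
    [[0.3, 0, 0, 0, 0], [0.2, 0, 0, 0, 0], [0.2, 0, 0, 0, 0], [0, 0, 0, 0, 0], [0, 0, 0, 0, 0], [0, 0, 0, 0, 0], [0, 0, 0, 0, 0]]
  ],
  "newtons": 40
}}

```text
clock: 14.55
eef_pos: [605.5, 35.9, 164.9]
eef_rot: [-3.141, 0.0, -2.343]
wrist_force: [2.0, -3.1, 2.2]
finger_gap: 25.2
```

```bash
python3 -c "
from h import *
s=manip.read_state();print(s['eef_pos'],s['wrist_force'],s['moment'],s['finger_gap'],s['eef_rot'],s['effort'])"
```

```text
[605.51892546  35.9084656  164.877477  ] [ 2.00436895 -3.10838424  2.21217379] [-0.37745209 -0.64196167 -0.01321747] 25.235190226876092 [-3.14078116e+00  3.81260645e-04 -2.34294237e+00] [ 1.65831115e+00 -6.07740569e+01 -3.28004730e+01  5.66316247e-01
  7.64576867e-01 -2.36688880e-03]
```

Gripped at 25 mm with small side force. Turn clockwise (+roll) and check the torque.

{"api": "send_rows", "payload": {
  "series": [
    [[0, 0, 0, 0, 6], [0, 0, 0, 0, 12], [0, 0, 0, 0, 18], [0, 0, 0, 0, 24], [0, 0, 0, 0, 30]]
  ]
}}

```text
clock: 15.05
eef_pos: [605.2, 36.5, 164.9]
eef_rot: [3.141, 0.0, -2.87]
wrist_force: [0.4, 1.2, 2.4]
finger_gap: 25.1
```

```bash
cat > r.py <<'E'
from h import *
for i in range(1):
    s=manip.read_state();print(round(s['clock'],2),'F',np.round(s['wrist_force'],1),'M',np.round(s['moment'],3),'gap',round(s['finger_gap'],1),'yaw',round(s['eef_rot'][2],3),'j6',round(s['joints'][5],3),'e6',round(s['effort'][5],3))
E
python3 r.py
```

```text
15.05 F [0.4 1.2 2.4] M [ 0.415 -0.239  0.157] gap 25.1 yaw -2.87 j6 -1.843 e6 -2.002
```

{"api": "send_rows", "payload": {
  "series": [
    [[0, 0, 0, 0, 6], [0, 0, 0, 0, 12], [0, 0, 0, 0, 18], [0, 0, 0, 0, 24], [0, 0, 0, 0, 30], [0, 0, 0, 0, 36], [0, 0, 0, 0, 42]]
  ]
}}

```text
clock: 15.75
eef_pos: [605.3, 37.3, 164.9]
eef_rot: [3.14, -0.0, 2.68]
wrist_force: [1.6, 6.5, 1.3]
finger_gap: 25.4
```

```bash
python3 r.py
```

```text
15.75 F [1.6 6.5 1.3] M [ 1.356 -0.592  0.133] gap 25.4 yaw 2.68 j6 -1.11 e6 -1.994
```

{"api": "send_rows", "payload": {
  "series": [
    [[0, 0, 0, 0, 4], [0, 0, 0, 0, 8], [0, 0, 0, 0, 12]]
  ]
}}

```text
clock: 16.05
eef_pos: [605.5, 37.5, 164.9]
eef_rot: [3.139, -0.001, 2.472]
wrist_force: [3.5, 7.3, 0.3]
finger_gap: 25.5
```

```bash
python3 r.py
```

```text
16.05 F [3.5 7.3 0.3] M [ 1.531 -0.844  0.188] gap 25.5 yaw 2.472 j6 -0.902 e6 -1.259
```

{"api": "send_rows", "payload": {
  "series": [
    [[0, 0, 0, 0, 4], [0, 0, 0, 0, 8], [0, 0, 0, 0, 12]]
  ]
}}

```text
clock: 16.35
eef_pos: [605.7, 37.7, 164.9]
eef_rot: [3.139, -0.001, 2.263]
wrist_force: [4.5, 8.4, -1.4]
finger_gap: 25.2
```

```bash
python3 r.py
```

```text
16.35 F [ 4.5  8.4 -1.4] M [ 1.71  -1.189  0.193] gap 25.2 yaw 2.263 j6 -0.692 e6 -1.26
```

{"api": "send_rows", "payload": {
  "series": [
    [[0, 0, 0, 0, 4], [0, 0, 0, 0, 8], [0, 0, 0, 0, 12]]
  ]
}}

```text
clock: 16.65
eef_pos: [605.9, 37.8, 164.9]
eef_rot: [3.138, -0.001, 2.054]
wrist_force: [7.6, 9.2, -0.5]
finger_gap: 25.0
```

```bash
python3 r.py
```

```text
16.65 F [ 7.6  9.2 -0.5] M [ 1.721 -1.556  0.177] gap 25.0 yaw 2.054 j6 -0.483 e6 -1.259
```

{"api": "send_rows", "payload": {
  "series": [
    [[0, 0, 0, 0, 4], [0, 0, 0, 0, 8], [0, 0, 0, 0, 12]]
  ]
}}

```text
clock: 16.95
eef_pos: [606.1, 37.8, 164.9]
eef_rot: [3.138, -0.002, 1.844]
wrist_force: [9.2, 9.6, -1.3]
finger_gap: 25.5
```

```bash
python3 r.py
```

```text
16.95 F [ 9.2  9.6 -1.3] M [ 1.837 -1.924  0.165] gap 25.5 yaw 1.844 j6 -0.273 e6 -1.258
```

{"api": "send_rows", "payload": {
  "series": [
    [[0, 0.5, 0.8, 0, 3], [0, 0.9, 1.5, 0, 6]]
  ]
}}

```text
clock: 17.15
eef_pos: [606.5, 38.2, 164.8]
eef_rot: [3.141, -0.001, 1.74]
wrist_force: [-1.2, 1.5, 3.2]
finger_gap: 25.5
```

```bash
python3 r.py
```

```text
17.15 F [-1.2  1.5  3.2] M [0.163 0.041 0.191] gap 25.5 yaw 1.74 j6 -0.167 e6 -0.898
```

{"api": "send_rows", "payload": {
  "series": [
    [[0, 0, 0, 0, 4], [0, 0, 0, 0, 8]]
  ]
}}

```text
clock: 17.35
eef_pos: [606.6, 38.1, 164.9]
eef_rot: [3.141, -0.001, 1.599]
wrist_force: [3.5, 3.4, 1.6]
finger_gap: 25.1
```

```bash
python3 r.py
```

```text
17.35 F [3.5 3.4 1.6] M [ 0.535 -0.613  0.18 ] gap 25.1 yaw 1.599 j6 -0.027 e6 -1.297
```

{"api": "send_rows", "payload": {
  "series": [
    [[0, 0, 0, 0, 4], [0, 0, 0, 0, 8]]
  ]
}}

```text
clock: 17.55
eef_pos: [606.8, 38.1, 164.9]
eef_rot: [3.141, -0.001, 1.46]
wrist_force: [3.7, 2.5, 0.8]
finger_gap: 25.4
```

```bash
python3 r.py
```

```text
17.55 F [3.7 2.5 0.8] M [ 0.555 -0.97   0.224] gap 25.4 yaw 1.46 j6 0.113 e6 -1.268
```

{"api": "send_rows", "payload": {
  "series": [
    [[0, 0, 0, 0, 4], [0, 0, 0, 0, 8]]
  ]
}}

```text
clock: 17.75
eef_pos: [606.9, 38.1, 164.9]
eef_rot: [3.14, -0.001, 1.32]
wrist_force: [5.0, 2.5, 0.6]
finger_gap: 25.5
```

```bash
python3 r.py
```

```text
17.75 F [5.  2.5 0.6] M [ 0.459 -1.184  0.305] gap 25.5 yaw 1.32 j6 0.252 e6 -1.186
```

Torque has risen to 0.30. One short further turn will show whether it stays steady, which means slipping.

{"api": "send_rows", "payload": {
  "series": [
    [[0, 0, 0, 0, 4], [0, 0, 0, 0, 8]]
  ]
}}

```text
clock: 17.95
eef_pos: [607.1, 38.0, 164.9]
eef_rot: [3.14, -0.002, 1.181]
wrist_force: [6.7, 1.5, -0.5]
finger_gap: 25.2
```

```bash
python3 r.py
```

```text
17.95 F [ 6.7  1.5 -0.5] M [ 0.403 -1.364  0.302] gap 25.2 yaw 1.181 j6 0.392 e6 -1.164
```

Torque holds steady at 0.30 over a further 8°, so the ratchet is slipping. I'm stopping the turn, releasing and lifting clear.

{"api": "send_rows", "payload": {
  "series": [
    [[0, 0, 0, 0, 0], [0.3, 0, 0, 0, 0], [0.5, 0, 0, 0, 0], [0.6, 0, 0, 0, 0], [0.6, 0, 0, 0, 0], [0.6, 0, 0, -10, 0], [0.6, 0, 0, -40, 0], [0.6, 0, 0, -80, 0], [0.6, 0, 0, -120, 0], [0.6, 0, 0, -120, 0]]
  ]
}}

```text
clock: 18.95
eef_pos: [607.7, 37.4, 291.5]
eef_rot: [3.133, -0.004, 1.183]
wrist_force: [0.3, 0.2, 0.1]
finger_gap: 56.6
```

{"api": "send_rows", "payload": {
  "series": [
    [[0.6, -30, 0, 0, 0], [0.6, -70, 0, 0, 0], [0.6, -110, 0, 0, 0], [0.6, -140, 0, 0, 0], [0.6, -140, 0, 0, 0], [0.6, -140, 0, 0, 0]]
  ]
}}

```text
clock: 19.55
eef_pos: [553.4, -92.3, 284.9]
eef_rot: [3.141, -0.0, 1.182]
wrist_force: [0.2, 0.6, 0.4]
finger_gap: 56.4
```

```bash
python3 r.py; python3 - <<'E'
from h import *
p=manip.camera('side');t=manip.camera('top')
a=cv2.resize(p['img'][170:270,210:310],(500,500),interpolation=3);b=cv2.resize(t['img'][150:250,240:300],(300,500),interpolation=3)
cv2.imwrite('pics/e.png',np.hstack([a,b])[:,:,::-1])
for n in ['hammer','spanner','bearing']:print(n,[(np.round(d['rect']).tolist(),round(d['conf'],2)) for d in manip.find_in(n,t)[:2]])
E
```

```text
19.55 F [0.2 0.6 0.4] M [-0.086 -0.032  0.021] gap 56.4 yaw 1.182 j6 0.158 e6 -0.149
hammer [([364.0, 135.0, 78.0, 52.0], 0.95)]
spanner [([131.0, 231.0, 48.0, 50.0], 0.84)]
bearing [([310.0, 132.0, 19.0, 17.0], 0.49)]
```

View pics/e.png

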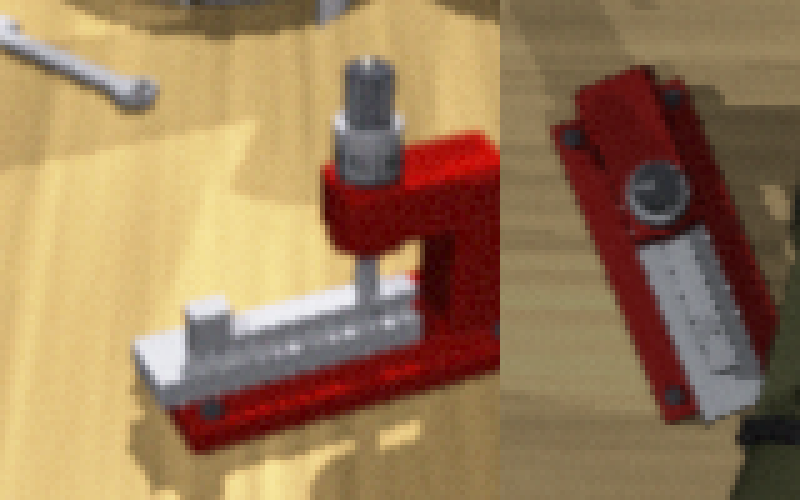

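The spindle at (368,290) now reaches down onto the shank, the key lies flat, and the gripper is clear of everything. Handing in.

```bash
python3 -c "
from h import *
print(manip.sign_off())"
```

```text
the job is handed in; nothing more can be done
None
```

I laid the steel gib-head key flat on the bed with its shank under the spindle and turned the ratchet cap clockwise until the ratchet slipped. Then I let go and handed the job in at about 20 s. No verdict was reported, and I could not measure the clamping force on the bed directly.

- **Placing:** the head centre sits about 91 mm in front of the spindle axis and about 1 mm off the centre line.
- **Turning:** the torque ran at about 0.19 N m while the spindle was free. It then rose to 0.30 N m and held there (0.305, then 0.302) over another 8°, so I stopped. The ratchet had slipped about 0.2 to 0.3 rad of its 0.9.
- **Last checks:** the final picture shows the spindle on the shank and the key flat. The wrist force is near zero, and the hammer, spanner and bearing show within a few pixels of where they were first seen.
- **What was off:** while turning, the side force on the gripper grew to about 13 N because it was slightly off centre. I eased it with a shift of about 1.7 mm. The torque readings before that shift may be a little off.

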